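# Roll the print drum up into the darkroom processor's cradle and start it

## Robot

A 6-joint arm with a two-finger parallel gripper is mounted at the origin on the work surface. World frame = base frame: x ahead of the robot, y to its left, z up, the work surface at z = 0. Lengths are in m, angles in degrees, forces in N, time in s.
With the tool pointing down it reaches from about 0.375 to 0.9 m from the base axis. Payload 3.1 kg.
Tool frame: the origin (TCP) lies at the very end of the fingers, on their centre line; the grasp point (between the pads) lies 19 mm behind it; z points along the fingers, y is the line along which they close (so a half turn about z gives the same grasp; the last joint's range is limited). The gripper opens to 87 mm and grips with 3 to 60 N. Pads are 19 mm wide; open, the fingers measure 117 mm over their backs; the gripper's body (75 mm by 190 mm) begins 51 mm behind the grasp point.
Start: joints at [57.611, 30.224, 82.088, -0, 67.689, -10.227], TCP at [0.236, 0.579, 0.223] pointing down, gripper open.
Joint ranges: [-176.69, 176.69], [-43.24, 126.21], [12.49, 139.97], [-82, 262], [0, 151.66], [-163.58, 163.58]. Speed limits (degrees/s): [159.86, 159.86, 180, 180, 180, 180].

## Interface

Orientations are given as a 3x3 rotation matrix whose columns are the frame's x, y, z axes.
In Python, from rig import bot, imaging gives the robot as it stands.
- The arm moves only by the tool drive_tool, never from a script. Its argument "deltas" is text: rows parted by semicolons, each of 5 numbers parted by spaces: the finger opening in mm, from 0 to 87, then the shift along the world's x, y, z in mm, then the turn about the world's z in rad. In form: jaw dx dy dz twist; .... A call has 1 to 12 rows; each row is the pose to reach, as a shift and turn from the pose commanded when the call began; what a row does not reach only later rows make up. A row lasts 1/10 s, in which the tool goes at most 50 mm and 8.59 degrees, less where a joint would pass 70% of its speed; a pose out of reach is approached as far as the arm can. A call with a gripper value outside its range is refused whole. The fingers move at their own pace and stop on an object; the grip force is fixed at half the most. Time passes only in rows, so rows that repeat a pose let the fingers close. It gives the time, the measured TCP pose, the force, the opening and the grip force at its end, in the units of the state.
- bot.read_state(): the state, without advancing time (a new reading comes with each control period).
- imaging.capture(name): name is "side" or "top" or "wrist"; returns the picture (480x640x3 uint8, red, green, blue); there is no depth.
- imaging.camera_model(name): a dict with "fx", "fy", "cx", "cy" (pixels), "dist" ([k1, k2, p1, p2, k3] as OpenCV has them; the pictures are not rectified), "T" (4x4, takes a point from camera to world coordinates). Camera axes: x right, y down, z forward; pixel columns grow to the right and rows downward; lengths in m; the calibration is good to about 2 mm. A picture is of the moment at which its call begins: read the wrist's pose just before it. camera_model takes no time and is no camera call; for the wrist camera it gives the pose at the moment of the call.
- bot.hand_in(): hands the job in; it is judged then, once.
The state is a dict: "time_s": time; "joint_positions": joint angles; "qvel": joint speeds; "tau": joint torques, N m; "position": TCP position; "tcp_rot": TCP orientation; "force": force on the tool from outside, world axes, zero at the start; "moment": the same for the moment, N m; "opening": opening from 0.0 (shut) to 1.0 (fully open); "grasp_force": force on a finger pad.
Only numpy, scipy, OpenCV 4.12 (cv2) and the standard library are available. Lean on these libraries where they do the work, as an engineer would, in place of code of your own. Each camera call takes 0.05 s, during which the arm holds its last target. There are 200 camera calls.

## Task

With the fingertips only, slowly push the black print drum up the ramp of the rotary processor until it drops into the roller cradle against the red stop, never letting it run loose or roll back down the slope. When the drum is seated, press the green start button fully down and let it come up again. Do not pick up or lift the drum, and leave the bottle, the beaker and the film can where they stand.

Things in the scene. Friction and masses are not known exactly. Their poses are not given: they have to be found in the camera images.
- processor: Fixed grey rotary print processor, 505 x 200 mm. Origin: on the work surface, near the middle of its underside; own +x uphill along it (towards the robot's left, give or take 20 degrees), +z up. From its low end: level landing, ramp, cradle, red stop, drive box. Blue side guides 168 mm apart stand 18 mm above the track. The drum runs on two white rails 50 mm either side of the midline.
- ramp_foot (a point): Midline point where the level landing ends and the 9 degree ramp begins: processor x = -80 mm, track surface z = 12 mm. The landing reaches down to x = -227 mm, where a lip (8 mm thick, top at z = 18 mm) ends it.
- ramp_top (a point): Midline point at the top end of the ramp: processor x = 100 mm, track surface z = 40.5 mm. The ramp does not hold the drum: let go, it rolls back. Just beyond lie the cradle's black rubber rollers, 20 mm diameter, axes at x = 106 and 146 mm, z = 31.5 mm; over the first one the drum drops about 4 mm between them and then stays by itself.
- stop (a point): Middle of the top edge of the red stop plate's downhill face: processor x = 171 mm, z = 104 mm. The plate is 8 mm thick, 170 mm wide. Behind it the grey drive box, x = 179 to 264 mm, top at z = 76 mm, carries the start button.
- drum: Loose black print drum, a cylinder with orange ends and bands, 86 mm diameter, 160 mm long, 0.28 to 0.56 kg. Origin at its middle, on its axis; its own y is the axis and lies across the processor within about 2 degrees (x and z turn as it rolls). It starts at rest on the landing, axis 55 mm above the work surface, and rolls freely; smooth plastic (friction 0.4).
- seat (a point): Where the drum's middle lies when it is seated in the cradle: in the processor's frame x = 126, y = 0, z = 80.6 mm. The seated drum's far side then stands 2 mm from the red stop plate.
- start_top (a point): Centre of the top of the round green start button, 30 mm diameter, on the midline of the drive box, 221.5 mm uphill from the processor's origin. It is pressed straight down.
- start (a joint): Travel of the start button in m: 0 up, 0.006 fully down; a spring brings it back. Fully down takes 4 N. It counts as pressed beyond 0.0045.
- developer: Bystander: amber bottle with black cap, 62 mm diameter, 150 mm high. Origin: centre of its underside.
- beaker: Bystander: white open beaker, 72 mm diameter, 90 mm high. Origin: centre of its underside.
- filmcan: Bystander: small grey film can, 32 mm diameter, 50 mm high. Origin: centre of its underside.

How it is judged:
By the outcome, as a careful person would: the job done as asked, in the order asked, and still so for the second after the job is handed in, with the robot touching nothing.
It also fails if it takes over 48 s, if anything falls off the work surface, if the arm or the gripper's body presses on something with over 40 N, if the wrist force passes 120 N, or if a joint passes its speed limit or range.

## Working session

There is one attempt and no reset: what is moved stays moved. The work goes in short steps, Python scripts to look and compute and a tool call to move; the robot and the scene stay as the last step left them, time stands still between calls to the robot, and variables do not carry over. Pictures are saved under pics/ and viewed, at most 10 in all, crops included, and the job is handed in when it is done.

Besides the shell and the picture viewer there is one more tool, called after "Emit:" as a command line: name --argument value ..., lists and objects as JSON in quotes. drive_tool: Moves the arm, as the interface text tells. Its arguments: {"type":"object","properties":{"deltas":{"type":"string"}},"required":["deltas"]}

```bash
mkdir -p pics; ls; python3 - <<'E'
from rig import bot, imaging
import cv2
s=bot.read_state(); print(s)
for n in ("side","top"):
    im=imaging.capture(n); cv2.imwrite(f"pics/{n}0.png",im[:,:,::-1]); print(n,imaging.camera_model(n))
E
```

```text
pics
{'time_s': 0.0, 'joint_positions': array([ 5.76116536e+01,  3.02790926e+01,  8.21563070e+01, -6.58023897e-04,
        6.76881028e+01, -1.02282034e+01]), 'qvel': array([ 0.04650246, -0.09003719, -0.03150252, -0.04022104, -0.07021763,
       -0.01801028]), 'tau': array([ 1.16029027e-03, -4.40050042e+01, -1.76587969e+01,  6.33771345e-02,
        5.83615224e-02, -1.79914496e-04]), 'position': array([0.23533687, 0.5782152 , 0.22157071]), 'tcp_rot': array([[-9.26134636e-01,  3.77191362e-01, -1.14564385e-03],
       [ 3.77192918e-01,  9.26132911e-01, -1.82589291e-03],
       [ 3.72307436e-04, -2.12315141e-03, -9.99997677e-01]]), 'force': array([-0.231067  , -0.18795632,  0.67250638]), 'moment': array([ 0.02240667,  0.06472219, -0.04745334]), 'grasp_force': 0.0, 'opening': 0.9999834038172152}
side {'fx': 489.5045741414128, 'fy': 489.5045741414128, 'cx': 317.6200411771443, 'cy': 251.32472638705107, 'dist': array([-0.10875087,  0.        ,  0.        ,  0.        ,  0.        ]), 'T': array([[ 0.93569539, -0.22368866,  0.27283239,  0.33100586],
       [-0.35222115, -0.63688237,  0.68579961, -0.6240118 ],
       [ 0.02035654, -0.73779687, -0.67471578,  0.78911874],
       [ 0.        ,  0.        ,  0.        ,  1.        ]])}
top {'fx': 469.8168965518478, 'fy': 469.8168965518478, 'cx': 314.1746405024365, 'cy': 238.39744990596944, 'dist': array([0.04017406, 0.        , 0.        , 0.        , 0.        ]), 'T': array([[ 0.00722599, -0.99083069,  0.13491602,  0.53978821],
       [-0.99993358, -0.0083711 , -0.00792222,  0.07405074],
       [ 0.00897897, -0.13484981, -0.99082537,  0.85962964],
       [ 0.        ,  0.        ,  0.        ,  1.        ]])}
```

View pics/side0.png

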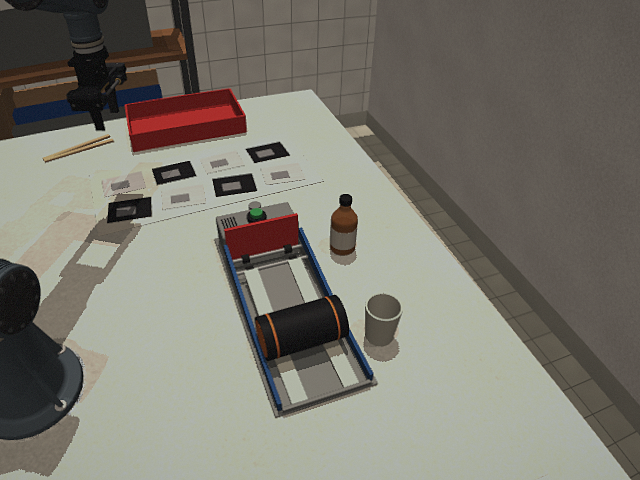

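View pics/top0.png

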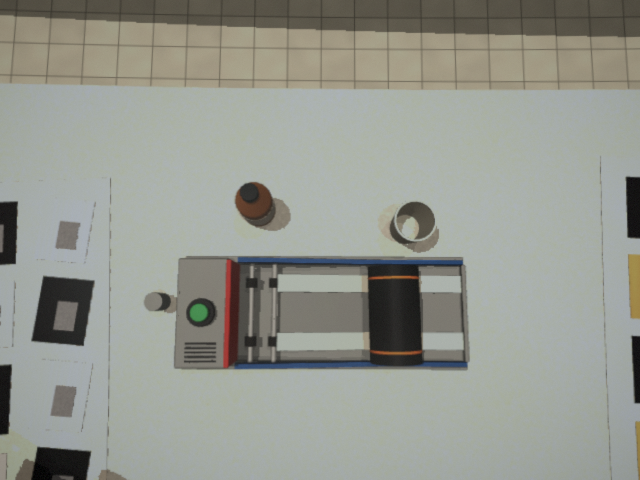

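The side view shows the processor with its button at about (256,212) and the drum at about (302,327). In the top view the drum is at about (395,315), the button at (200,313), the red plate at x≈232, and the film can at (157,301), just beyond the drive box. Uphill is left in the top view, which is world +y.

```bash
cat > h.py <<'E'
import cv2, numpy as np
from rig import bot, imaging
def rays(n,px):
    m=imaging.camera_model(n); K=np.array([[m['fx'],0,m['cx']],[0,m['fy'],m['cy']],[0,0,1]])
    u=cv2.undistortPoints(np.float64(px).reshape(-1,1,2),K,m['dist'])[:,0]
    d=np.c_[u,np.ones(len(u))]@m['T'][:3,:3].T
    return m['T'][:3,3],d/np.linalg.norm(d,axis=1)[:,None]
def onz(n,px,z):
    o,d=rays(n,px); return o+d*((np.asarray(z)-o[2])/d[:,2])[:,None]
def mask(im,lo,hi):
    return cv2.inRange(cv2.cvtColor(im,cv2.COLOR_RGB2HSV),lo,hi)
def biggest(m):
    n,l,s,c=cv2.connectedComponentsWithStats(m); i=1+np.argmax(s[1:,4]); return l==i,s[i],c[i]
def drum(im,zax):
    """axis points from top view: bisector of silhouette edge rays per row"""
    m=mask(im,(0,0,0),(180,255,60)); m[:, :235]=0; m[:, 480:]=0; m[:262]=0; m[366:]=0
    m=cv2.morphologyEx(m,cv2.MORPH_OPEN,np.ones((15,15)))
    b,s,c=biggest(m); P=[]
    for r in range(s[1]+3,s[1]+s[3]-3,2):
        x=np.where(b[r])[0]
        if len(x)<30: continue
        o,d=rays("top",[[x[0]-.5,r],[x[-1]+.5,r]]); q=d.sum(0); P.append((o+q*((zax-o[2])/q[2]))[:2])
    return np.array(P),s
E
python3 - <<'E'
from h import *
import cv2
t=cv2.imread('pics/top0.png')[:,:,::-1].copy(); s=cv2.imread('pics/side0.png')[:,:,::-1].copy()
G=[]
for n,im in(("top",t),("side",s)):
    b,st,c=biggest(mask(im,(50,130,60),(75,255,255))); print(n,'green',st,c); G.append(rays(n,[c]))
(o1,d1),(o2,d2)=G; d1,d2=d1[0],d2[0]
k=np.linalg.lstsq(np.c_[d1,-d2],o2-o1,rcond=None)[0]; p1,p2=o1+k[0]*d1,o2+k[1]*d2
B=(p1+p2)/2; print('button',B,p1-p2)
m=mask(t,(105,120,40),(125,255,255)); m[:,:230]=0;m[:,480:]=0;m[:250]=0;m[375:]=0
yx=np.argwhere(m); u=yx[:,::-1].astype(float); by=B[1]
z=np.full(len(u),30.)/1000
for it in range(4):
    P=onz("top",u,z); xp=(P[:,1]-by)*1000+221.5; z=(30+28.5*np.clip((xp+80)/180,0,1))/1000
    if 0: pass
f=[]
for sel in(u[:,1]<310,u[:,1]>310):
    a=np.polyfit(P[sel,1],P[sel,0],1); f.append(a); print(sel.sum(),a,P[sel,1].min(),P[sel,1].max())
sl=np.mean([a[0] for a in f]); off=np.mean([a[1] for a in f]); print('midline x=',sl,'*y+',off,'x at button',sl*B[1]+off,'width',(f[0][1]-f[1][1]))
ux=np.array([sl,1])/np.hypot(sl,1)
r,st,c=biggest(mask(t,(0,150,80),(6,255,255))&np.uint8(255*(np.indices(t.shape[:2])[1]>215))); print('red',st)
print('stop edge top pts',onz("top",[[st[0]+st[2],st[1]+st[3]/2]],[.104]))
P,sd=drum(t,.055); a=np.polyfit(P[:,0],P[:,1],1); print('drum',sd,P.mean(0),'axis slope dy/dx',a[0], P[0],P[-1])
o=B[:2]-.2215*ux; print('origin',o,'ux',ux,'drum x',(P.mean(0)-o)@ux)
for n,q,zz in(('bottle',[249,193],.15),('beaker',[413,222],.09),('can',[153,301],.05)):
    w=onz("top",[q],zz)[0]; print(n,w,'proc x',(w[:2]-o)@ux,'y',(w[:2]-o)@np.array([-ux[1],ux[0]]))
E
```

```text
Traceback (most recent call last):
  File "h.py", line 13, in biggest
    n,l,s,c=cv2.connectedComponentsWithStats(m); i=1+np.argmax(s[1:,4]); return l==i,s[i],c[i]
                                                     ~~~~~~~~~^^^^^^^^^
ValueError: attempt to get argmax of an empty sequence
```

```bash
cat > meas.py <<'E'
from h import *
import cv2
t=cv2.imread('pics/top0.png')[:,:,::-1].copy(); s=cv2.imread('pics/side0.png')[:,:,::-1].copy()
hs=lambda im,x,y:cv2.cvtColor(im,cv2.COLOR_RGB2HSV)[y,x]
print('hsv',hs(t,199,313),hs(s,256,212),hs(t,350,262),hs(t,300,366),hs(t,233,310),hs(t,395,315))
G=[]
for n,im in(("top",t),("side",s)):
    b,st,c=biggest(mask(im,(50,110,50),(90,255,255))); print(n,'green',st,c); G.append(rays(n,[c]))
(o1,d1),(o2,d2)=G; d1,d2=d1[0],d2[0]
k=np.linalg.lstsq(np.c_[d1,-d2],o2-o1,rcond=None)[0]; p1,p2=o1+k[0]*d1,o2+k[1]*d2
B=(p1+p2)/2; print('button',B,p1-p2)
m=mask(t,(100,110,40),(125,255,255)); m[:,:230]=0;m[:,480:]=0;m[:250]=0;m[375:]=0
yx=np.argwhere(m); u=yx[:,::-1].astype(float); by=B[1]
z=np.full(len(u),30.)/1000
for it in range(4):
    P=onz("top",u,z); xp=(P[:,1]-by)*1000+221.5; z=(30+28.5*np.clip((xp+80)/180,0,1))/1000
f=[]
for sel in(u[:,1]<310,u[:,1]>310):
    a=np.polyfit(P[sel,1],P[sel,0],1); f.append(a); print(sel.sum(),a,P[sel,1].min(),P[sel,1].max())
sl=np.mean([a[0] for a in f]); off=np.mean([a[1] for a in f]); print('midline x=',sl,'*y+',off,'x at button',sl*B[1]+off,'width',(f[0][1]-f[1][1]))
ux=np.array([sl,1])/np.hypot(sl,1)
r,st,c=biggest(mask(t,(0,150,60),(8,255,255))&np.uint8(255*(np.indices(t.shape[:2])[1]>215))); print('red',st)
print('stop edge top pts',onz("top",[[st[0]+st[2],st[1]+st[3]/2]],[.104]))
P,sd=drum(t,.055); a=np.polyfit(P[:,0],P[:,1],1); print('drum',sd,P.mean(0),'axis slope dy/dx',a[0], P[0],P[-1])
o=B[:2]-.2215*ux; print('origin',o,'ux',ux,'drum x',(P.mean(0)-o)@ux)
for n,q,zz in(('bottle',[249,193],.15),('beaker',[413,222],.09),('can',[153,301],.05)):
    w=onz("top",[q],zz)[0]; print(n,w,'proc x',(w[:2]-o)@ux,'y',(w[:2]-o)@np.array([-ux[1],ux[0]]))
E
python3 meas.py
```

```text
hsv [ 64 124 142] [ 65 140 129] [108 133 109] [108 132 114] [  0 127  62] [15 26 39]
top green [190 304  18  18 252] [198.41666667 312.26587302]
side green [250 208  13  11 105] [255.97142857 212.85714286]
button [0.52376662 0.25219101 0.09418998] [-0.00133773  0.00039076  0.00012022]
936 [-0.00238405  0.61184534] -0.19254937897094387 0.1974218918142538
758 [-0.00623556  0.43704814] -0.1942954899497143 0.19675178695911355
midline x= -0.004309803579664573 *y+ 0.5244467407690212 x at button 0.5233598470320132 width 0.17479719292250417
red [224 260   8 107 514]
stop edge top pts [[0.52161901 0.19720434 0.104     ]]
drum [ 369  279   52   72 3650] [ 0.52172987 -0.0683304 ] axis slope dy/dx 0.008795180178601404 [ 0.57538507 -0.06792425] [ 0.46878526 -0.06854644]
origin [0.52472124 0.03069307] ux [-0.00430976  0.99999071] drum x -0.09900966072754341
bottle [0.70616659 0.16932088 0.15      ] proc x 0.13784453694679993 y -0.18204112704437966
beaker [ 0.67346452 -0.09608878  0.09      ] proc x -0.12742171794691495 y -0.14819550405042303
can [0.54069265 0.33985685 0.05      ] proc x 0.3090920739161435 y -0.017303692551031723
```

Emit:
drive_tool --deltas "87 24 -60 0 -0.1; 87 48 -120 0 -0.2; 87 72 -180 0 -0.3; 87 96 -240 0 -0.4; 87 120 -300 0 -0.5; 87 144 -360 0 -0.6; 87 168 -420 0 -0.7; 87 192 -480 0 -0.8; 87 216 -540 0 -0.9; 87 240 -600 0 -1.0; 87 264 -660 0 -1.1; 87 289 -724 0 -1.184"

```text
time_s: 1.3
position: [0.4586, 0.0197, 0.2225]
tcp_rot: [[0.004, 1.0, -0.0], [1.0, -0.004, 0.0], [0.0, -0.0, -1.0]]
force: [0.8, -0.1, 0.6]
opening: 1.001
grasp_force: 0.0
```

Emit:
drive_tool --deltas "87 18 -45 0 0; 87 36 -90 0 0; 87 52 -130 0 0; 87 66 -165 0 0; 87 66 -165 0 0; 87 66 -165 0 0"

```text
time_s: 1.9
position: [0.524, -0.1438, 0.2219]
tcp_rot: [[0.002, 1.0, -0.002], [1.0, -0.002, 0.001], [0.001, -0.002, -1.0]]
force: [-0.6, 0.4, -0.7]
opening: 0.996
grasp_force: 0.0
```

Emit:
drive_tool --deltas "87 1 -1 -40 0; 87 1 -1 -80 0; 87 1 -1 -115 0; 87 1 -1 -145 0; 87 1 -1 -165 0; 87 1 -1 -177 0; 87 1 -1 -177 0"

```text
time_s: 2.6
position: [0.524, -0.1426, 0.0443]
tcp_rot: [[-0.001, 1.0, -0.004], [1.0, 0.001, 0.002], [0.002, -0.004, -1.0]]
force: [-0.4, 0.1, -0.8]
opening: 1.0
grasp_force: 0.0
```

```bash
python3 - <<'E'
from h import *
for n in("side","wrist"):
    im=imaging.capture(n); cv2.imwrite(f"pics/{n}1.png",im[:,:,::-1])
a=cv2.imread("pics/side1.png")[180:440,180:440]; b=cv2.imread("pics/wrist1.png")
cv2.imwrite("pics/c1.png",np.hstack([cv2.resize(a,(400,400)),cv2.resize(b,(400,400))]))
print(bot.read_state()['position'])
E
```

```text
[ 0.5256575  -0.14380992  0.0461365 ]
```

View pics/c1.png

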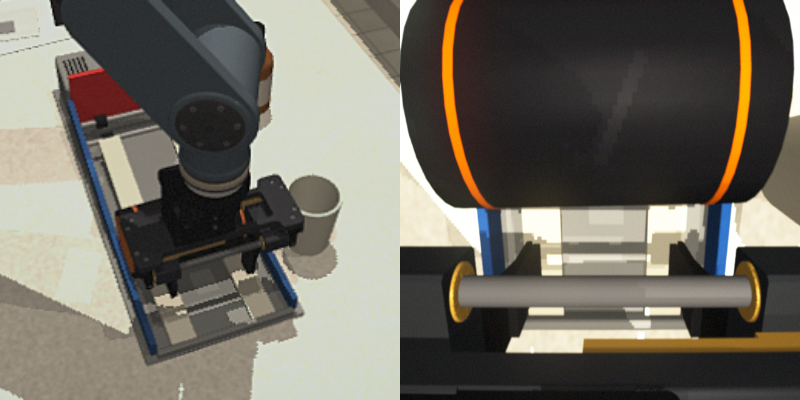

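The fingers straddle the midline downhill of the drum, between the guides, without touching it. The beaker is clear. Next I'll close the gap slowly.

Emit:
drive_tool --deltas "87 0 8 0 0; 87 0 14 0 0; 87 0 18 0 0; 87 0 20 0 0; 87 0 22 0 0; 87 0 24 0 0; 87 0 26 0 0; 87 0 28 0 0; 87 0 30 0 0; 87 0 32 0 0; 87 0 34 0 0; 87 0 36 0 0"

```text
time_s: 3.9
position: [0.5254, -0.1081, 0.0455]
tcp_rot: [[0.0, 1.0, -0.0], [1.0, -0.0, 0.0], [0.0, -0.0, -1.0]]
force: [0.0, 0.8, 0.5]
opening: 0.998
grasp_force: 0.0
```

Emit:
drive_tool --deltas "87 0 2 0 0; 87 0 4 0 0; 87 0 6 0 0; 87 0 8 0.3 0; 87 0 10 0.6 0; 87 0 12 1 0; 87 0 14 1.3 0; 87 0 16 1.6 0; 87 0 18 2 0; 87 0 20 2.3 0; 87 0 22 2.6 0; 87 0 24 3 0"

```text
time_s: 5.1
position: [0.5254, -0.0841, 0.0486]
tcp_rot: [[-0.0, 1.0, -0.0], [1.0, 0.0, 0.0], [0.0, -0.0, -1.0]]
force: [0.7, -1.7, 1.3]
opening: 1.001
grasp_force: 1.1
```

```bash
python3 - <<'E'
from h import *
for n in("top","wrist"):
    im=imaging.capture(n); cv2.imwrite(f"pics/{n}2.png",im[:,:,::-1])
a=cv2.imread("pics/top2.png")[230:400,160:490]; b=cv2.imread("pics/wrist2.png")
cv2.imwrite("pics/c2.png",np.hstack([cv2.resize(a,(400,400)),cv2.resize(b,(400,400))]))
s=bot.read_state();print(s['position'],s['force'],s['time_s'])
E
```

```text
[ 0.52530001 -0.08375052  0.04849728] [-0.36419479 -0.71787105  0.95634405] 5.2
```

View pics/c2.png

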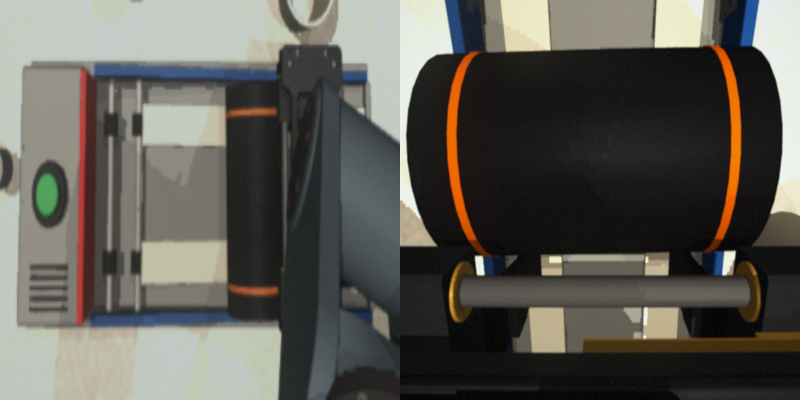

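The drum now rests on both fingertips at the foot of the ramp, lying across the track between the guides. I'll continue up the ramp, raising the tool with the slope.

Emit:
drive_tool --deltas "87 0 2.5 0.4 0; 87 0 5 0.8 0; 87 0 8 1.3 0; 87 0 11 1.7 0; 87 0 14 2.2 0; 87 0 17 2.7 0; 87 0 20 3.2 0; 87 0 23 3.6 0; 87 0 26 4.1 0; 87 0 29 4.6 0; 87 0 32 5.1 0; 87 0 35 5.5 0"

```text
time_s: 6.4
position: [0.5254, -0.0491, 0.0541]
tcp_rot: [[0.0, 1.0, -0.0], [1.0, -0.0, 0.0], [0.0, -0.0, -1.0]]
force: [0.3, -3.3, 1.7]
opening: 1.0
grasp_force: 1.1
```

Emit:
drive_tool --deltas "87 0 3 0.5 0; 87 0 6 1 0; 87 0 9 1.4 0; 87 0 12 1.9 0; 87 0 15 2.4 0; 87 0 18 2.8 0; 87 0 21 3.3 0; 87 0 24 3.8 0; 87 0 27 4.3 0; 87 0 30 4.7 0; 87 0 33 5.2 0; 87 0 36 5.7 0"

```text
time_s: 7.6
position: [0.5254, -0.0131, 0.0598]
tcp_rot: [[-0.0, 1.0, -0.0], [1.0, 0.0, 0.0], [0.0, -0.0, -1.0]]
force: [-0.3, -2.6, 1.3]
opening: 1.0
grasp_force: 1.3
```

Emit:
drive_tool --deltas "87 0 3 0.5 0; 87 0 6 1 0; 87 0 9 1.4 0; 87 0 12 1.9 0; 87 0 15 2.4 0; 87 0 18 2.8 0; 87 0 21 3.3 0; 87 0 24 3.8 0; 87 0 27 4.3 0; 87 0 30 4.7 0; 87 0 33 5.2 0; 87 0 36 5.7 0"

```text
time_s: 8.8
position: [0.5254, 0.0229, 0.0655]
tcp_rot: [[-0.0, 1.0, -0.0], [1.0, 0.0, 0.0], [0.0, -0.0, -1.0]]
force: [-0.1, -2.5, 1.5]
opening: 1.003
grasp_force: 1.3
```

```bash
python3 - <<'E'
from h import *
for n in("top","wrist"):
    im=imaging.capture(n); cv2.imwrite(f"pics/{n}3.png",im[:,:,::-1])
a=cv2.imread("pics/top3.png")[230:400,160:490]; b=cv2.imread("pics/wrist3.png")
cv2.imwrite("pics/c3.png",np.hstack([cv2.resize(a,(400,400)),cv2.resize(b,(400,400))]))
s=bot.read_state();print(s['position'],s['force'],s['time_s'])
E
```

```text
[0.52528604 0.02348956 0.0654003 ] [-1.11123723 -0.21215854  0.95452668] 8.9
```

View pics/c3.png

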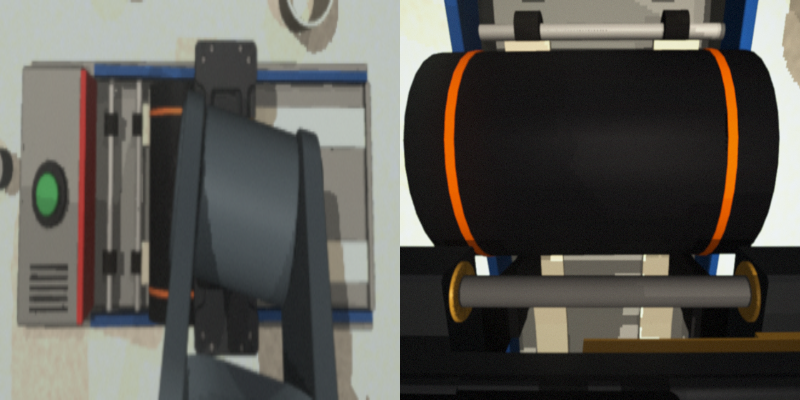

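The drum is square on the ramp, held against both fingers, with the first roller just ahead of it.

Emit:
drive_tool --deltas "87 0 3 0.5 0; 87 0 6 1 0; 87 0 9 1.4 0; 87 0 12 1.9 0; 87 0 15 2.4 0; 87 0 18 2.8 0; 87 0 21 3.3 0; 87 0 24 3.8 0; 87 0 27 4.3 0; 87 0 30 4.7 0; 87 0 33 5.2 0; 87 0 36 5.7 0"

```text
time_s: 10.1
position: [0.5254, 0.0589, 0.0712]
tcp_rot: [[0.0, 1.0, -0.0], [1.0, -0.0, 0.0], [0.0, -0.0, -1.0]]
force: [-0.1, -2.7, 1.1]
opening: 1.003
grasp_force: 1.2
```

Emit:
drive_tool --deltas "87 0 2 0.3 0; 87 0 4 0.6 0; 87 0 6 1 0; 87 0 8 1.3 0; 87 0 10 1.6 0; 87 0 12 2 0; 87 0 14 2.3 0; 87 0 16 2.5 0; 87 0 18 2.7 0; 87 0 20 2.9 0; 87 0 22 3 0; 87 0 24 3 0"

```text
time_s: 11.3
position: [0.5253, 0.0832, 0.074]
tcp_rot: [[0.001, 1.0, -0.0], [1.0, -0.001, 0.001], [0.001, -0.0, -1.0]]
force: [-0.2, -0.1, -0.2]
opening: 0.995
grasp_force: 0.1
```

Emit:
drive_tool --deltas "87 0 1.5 0 0; 87 0 3 0 0; 87 0 4.5 0 0; 87 0 6 0 0; 87 0 7.5 0 0; 87 0 9 0 0; 87 0 10.5 0 0; 87 0 12 0 0; 87 0 13.5 0 0; 87 0 15 0 0; 87 0 16.5 0 0; 87 0 18 0 0"

```text
time_s: 12.5
position: [0.5254, 0.1008, 0.0741]
tcp_rot: [[0.0, 1.0, -0.0], [1.0, -0.0, -0.0], [-0.0, -0.0, -1.0]]
force: [0.8, 0.7, 0.0]
opening: 0.995
grasp_force: 0.0
```

```bash
python3 - <<'E'
from h import *
for n in("side","wrist"):
    im=imaging.capture(n); cv2.imwrite(f"pics/{n}4.png",im[:,:,::-1])
a=cv2.imread("pics/side4.png")[150:410,180:440]; b=cv2.imread("pics/wrist4.png")
cv2.imwrite("pics/c4.png",np.hstack([cv2.resize(a,(400,400)),cv2.resize(b,(400,400))]))
s=bot.read_state();print(s['position'],s['force'],s['time_s'])
E
```

```text
[0.5254471  0.10086373 0.07414474] [ 0.41932836 -0.18462924 -1.09680372] 12.6
```

View pics/c4.png

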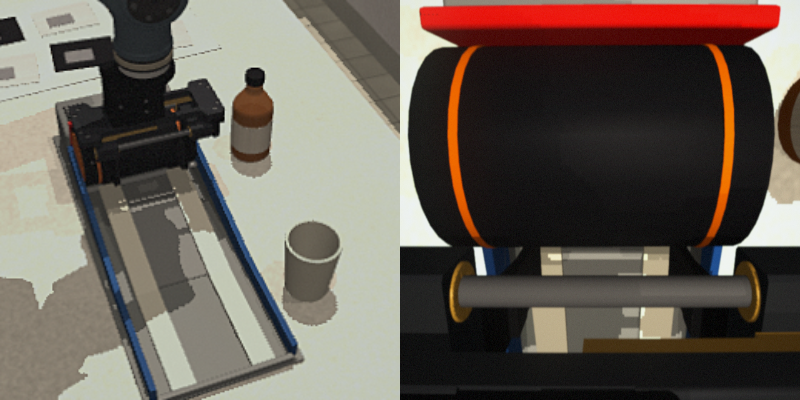

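The drum has dropped into the cradle and lies against the red stop, with no contact force left. I'll back the fingers off, rise, and close them on the way to the button.

Emit:
drive_tool --deltas "87 0 -10 0 0; 87 0 -30 0 0; 87 0 -45 10 0; 87 0 -45 50 0; 87 0 -45 95 0; 87 0 -45 120 0; 0 0 -10 120 0; 0 0 35 120 0; 0 0 80 120 0; 0 0 120 120 0; 0 -1 151 120 0; 0 -1 151 120 0"

```text
time_s: 13.8
position: [0.5244, 0.2546, 0.195]
tcp_rot: [[-0.004, 1.0, 0.001], [1.0, 0.004, 0.002], [0.002, 0.001, -1.0]]
force: [0.2, -0.3, 1.1]
opening: 0.54
grasp_force: 0.0
```

```bash
python3 - <<'E'
from h import *
for n in("side","wrist"):
    im=imaging.capture(n); cv2.imwrite(f"pics/{n}5.png",im[:,:,::-1])
a=cv2.imread("pics/side5.png")[150:350,180:380]; b=cv2.imread("pics/wrist5.png")
cv2.imwrite("pics/c5.png",np.hstack([cv2.resize(a,(400,400)),cv2.resize(b,(400,400))]))
s=bot.read_state();print(s['position'],s['force'],s['time_s'],s['opening'])
E
```

```text
[0.52431062 0.2513696  0.19453839] [-0.00637575  0.0666913   0.30563998] 13.9 0.44628032276637236
```

View pics/c5.png

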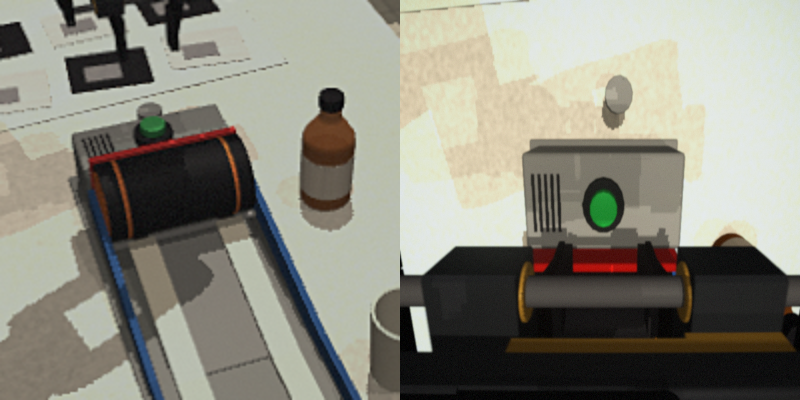

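The drum stays seated on the rollers with nothing touching it, and the bystanders are standing. I'll check the button position with the wrist camera before pressing.

```bash
python3 - <<'E'
from h import *
s=bot.read_state(); print(s['position'],s['opening'])
w=imaging.capture("wrist")
b,st,c=biggest(mask(w,(50,110,50),(90,255,255))); print(st,c,onz("wrist",[c],.094))
t=cv2.imread('pics/top0.png')[:,:,::-1].copy()
o,d=rays("top",[[198.42,312.27]]);o2,d2=rays("wrist",[c]);d,d2=d[0],d2[0]
k=np.linalg.lstsq(np.c_[d,-d2],o2-o,rcond=None)[0];print(o+k[0]*d,o2+k[1]*d2)
E
```

```text
[0.52431062 0.2513696  0.19453839] 0.44628032276637236
[ 303  225   45   47 1655] [325.21148036 248.02356495] [[0.52188925 0.25247468 0.094     ]]
[0.52308248 0.25247463 0.09384744] [0.52188834 0.25243861 0.0938651 ]
```

Emit:
drive_tool --deltas "0 0 0 -15 0; 0 0 0 -30 0; 0 0 0 -45 0; 0 0 0 -60 0; 0 0 0 -75 0; 0 0 0 -75 0; 0 0 0 -75 0"

```text
time_s: 14.65
position: [0.5248, 0.2503, 0.1194]
tcp_rot: [[0.002, 1.0, -0.0], [1.0, -0.002, -0.0], [-0.0, -0.0, -1.0]]
force: [-0.2, 0.1, 0.6]
opening: 0.008
grasp_force: 0.0
```

Emit:
drive_tool --deltas "0 -1.5 1.5 -10 0; 0 -1.5 1.5 -18 0; 0 -1.5 1.5 -22 0; 0 -1.5 1.5 -24 0; 0 -1.5 1.5 -26 0; 0 -1.5 1.5 -27 0; 0 -1.5 1.5 -28 0; 0 -1.5 1.5 -29 0; 0 -1.5 1.5 -29 0"

```text
time_s: 15.55
position: [0.5226, 0.253, 0.0922]
tcp_rot: [[-0.0, 1.0, -0.0], [1.0, 0.0, -0.0], [-0.0, -0.0, -1.0]]
force: [-4.2, -2.6, 14.9]
opening: 0.005
grasp_force: 7.1
```

```bash
python3 - <<'E'
from h import *
F=[];Z=[]
for n in("side","wrist"):
    im=imaging.capture(n); cv2.imwrite(f"pics/{n}6.png",im[:,:,::-1])
    s=bot.read_state();print(s['position'],s['force'],s['time_s'])
a=cv2.imread("pics/side6.png")[170:270,200:300]; b=cv2.imread("pics/wrist6.png")[140:400,180:480]
cv2.imwrite("pics/c6.png",np.hstack([cv2.resize(a,(400,400)),cv2.resize(b,(400,400))]))
E
```

```text
[0.52260449 0.25303578 0.09220248] [-3.42763984 -1.62832415 14.27717843] 15.6
[0.52258997 0.25306693 0.09219977] [-4.15686423 -1.81520661 12.66817718] 15.65
```

View pics/c6.png

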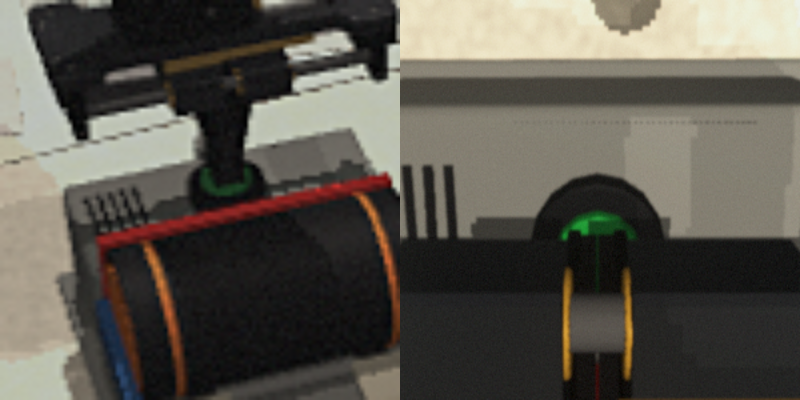

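Emit:
drive_tool --deltas "0 0 0 1 0; 0 0 0 1 0; 0 0 0 1 0"

```text
time_s: 15.95
position: [0.5226, 0.253, 0.0923]
tcp_rot: [[-0.0, 1.0, -0.0], [1.0, 0.0, -0.0], [-0.0, -0.0, -1.0]]
force: [-2.9, -1.7, 8.3]
opening: 0.003
grasp_force: 4.4
```

Emit:
drive_tool --deltas "0 0 0 1 0; 0 0 0 1 0; 0 0 0 1 0"

```text
time_s: 16.25
position: [0.5226, 0.253, 0.0924]
tcp_rot: [[-0.0, 1.0, -0.001], [1.0, 0.0, -0.0], [-0.0, -0.001, -1.0]]
force: [-2.5, -2.6, 5.8]
opening: 0.005
grasp_force: 3.1
```

Emit:
drive_tool --deltas "0 0 0 1 0; 0 0 0 1 0; 0 0 0 1 0"

```text
time_s: 16.55
position: [0.5227, 0.2531, 0.093]
tcp_rot: [[-0.0, 1.0, -0.001], [1.0, 0.0, -0.0], [-0.0, -0.001, -1.0]]
force: [-2.7, -1.8, 4.2]
opening: 0.007
grasp_force: 1.8
```

The fingertips are centred on the green button and it is pressed down flush with its black collar. On backing off, the force falls from the hard stop to about 4 N, which matches a fully pressed spring. I'll raise in steps to confirm the spring curve.

Emit:
drive_tool --deltas "0 0 0 1 0; 0 0 0 2 0; 0 0 0 3 0; 0 0 0 3 0"

```text
time_s: 16.95
position: [0.5233, 0.2535, 0.0963]
tcp_rot: [[0.0, 1.0, 0.001], [1.0, -0.0, 0.001], [0.001, 0.001, -1.0]]
force: [-1.3, -0.7, 2.8]
opening: 0.002
grasp_force: 1.0
```

Emit:
drive_tool --deltas "0 0 0 1 0; 0 0 0 2 0; 0 0 0 2 0; 0 0 0 2 0"

```text
time_s: 17.35
position: [0.5233, 0.2534, 0.0982]
tcp_rot: [[0.0, 1.0, 0.001], [1.0, -0.0, 0.001], [0.001, 0.001, -1.0]]
force: [-0.0, 0.5, 0.8]
opening: 0.005
grasp_force: 0.6
```

Emit:
drive_tool --deltas "0 0 0 3 0; 0 0 0 6 0; 0 0 0 20 0; 0 0 0 60 0; 0 0 0 100 0; 0 0 20 110 0; 0 0 20 110 0; 0 0 20 110 0"

```text
time_s: 18.15
position: [0.5225, 0.273, 0.2085]
tcp_rot: [[-0.001, 1.0, 0.0], [1.0, 0.001, -0.001], [-0.001, 0.0, -1.0]]
force: [-0.4, -0.2, -0.6]
opening: 0.008
grasp_force: 0.0
```

```bash
python3 - <<'E'
from h import *
for n in("side","wrist"):
    im=imaging.capture(n); cv2.imwrite(f"pics/{n}7.png",im[:,:,::-1])
    s=bot.read_state();print(s['position'],s['force'],s['time_s'])
a=cv2.imread("pics/side7.png")[150:350,200:400]; b=cv2.imread("pics/wrist7.png")
w=b[:,:,::-1].copy();m,st,c=biggest(mask(w,(50,110,50),(90,255,255)));
o,d=rays("top",[[198.42,312.27]]);o2,d2=rays("wrist",[c]);d,d2=d[0],d2[0]
k=np.linalg.lstsq(np.c_[d,-d2],o2-o,rcond=None)[0];print(o+k[0]*d,o2+k[1]*d2)
cv2.imwrite("pics/c7.png",np.hstack([cv2.resize(a,(400,400)),cv2.resize(b,(400,400))]))
E
```

```text
[0.52205305 0.27256435 0.20761335] [0.26627568 0.12160086 0.16386822] 18.2
[0.52189115 0.27238318 0.20710343] [-3.57320622e-01  2.41194713e-04  5.59345090e-01] 18.25
[0.52304604 0.25286378 0.09217722] [0.52161139 0.25280751 0.0921954 ]
```

View pics/c7.png

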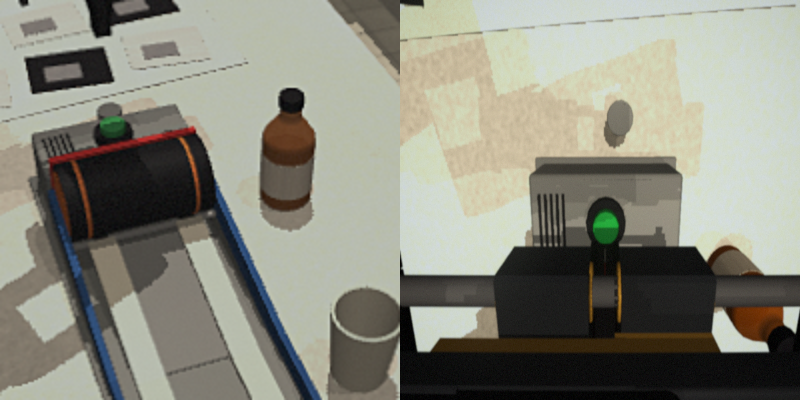

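The spring curve is 4.2 N at 93 mm height, 2.8 N at 96 mm and about 0.8 N at 98 mm, so the button went fully down and came back up. The picture shows the drum seated at the stop, the button up and the bystanders in place.

```bash
python3 -c "
from rig import bot
print(bot.hand_in())"
```

```text
the job is handed in; nothing more can be done
None
```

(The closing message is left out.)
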